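# Sort the ear tag bundles into their trays

## Task

Put the four bundles of green ear tags away, each in the white tray of its own shape and size: the small round buttons in the small round tray, the large round tags in the large round tray, the square tags in the square tray and the flag tags in the oblong tray. Each bundle must end up standing upright, flat on the floor of its tray and about in the middle, released. Leave the dosing cup and the pin box where they stand.

Things in the scene. Friction and masses are not known exactly. Their poses are not given: they have to be found in the camera images.
- button_stack_mid (a point): Bundle of small round buttons, 30 mm across: green plastic ear tags bound in a solid bundle 46 mm tall, standing upright on the cart top; the slimmest of the bundles. Point at the bundle's centre, 23 mm above its underside; z axis up.
- round_stack_mid (a point): Bundle of large round tags, 56 mm across: green plastic ear tags bound in a solid bundle 46 mm tall, standing upright on the cart top; the largest round one. Point at the bundle's centre, 23 mm above its underside; z axis up.
- square_stack_mid (a point): Bundle of square tags, 42 x 42 mm: green plastic ear tags bound in a solid bundle 46 mm tall, standing upright on the cart top; x and y axes square to its sides. Point at the bundle's centre, 23 mm above its underside; z axis up.
- flag_stack_mid (a point): Bundle of flag tags, 78 mm long along its x axis: green plastic ear tags bound in a solid bundle 46 mm tall, standing upright on the cart top; a body 54 mm long and 40 mm wide (across y) reaching from x = -39 to +15 mm, then a narrower neck 22 mm wide from x = +15 to +39 mm. Point at the bundle's centre, 23 mm above its underside; z axis up.
- small_round_tray: Low open white plastic tray, fixed to the cart top: floor 3 mm thick, walls 3 mm thick, rim 10 mm above the cart top; round, 56 mm across outside, 50 mm inside; the smaller round tray, for the button bundle. Origin at the centre of its underside, on the cart top.
- large_round_tray: Low open white plastic tray, fixed to the cart top: floor 3 mm thick, walls 3 mm thick, rim 10 mm above the cart top; round, 82 mm across outside, 76 mm inside; the larger round tray, for the large round bundle. Origin at the centre of its underside, on the cart top.
- square_tray: Low open white plastic tray, fixed to the cart top: floor 3 mm thick, walls 3 mm thick, rim 10 mm above the cart top; square, 68 mm a side outside, 62 mm inside, x and y axes along its sides; for the square bundle. Origin at the centre of its underside, on the cart top.
- oblong_tray: Low open white plastic tray, fixed to the cart top: floor 3 mm thick, walls 3 mm thick, rim 10 mm above the cart top; oblong, 104 x 66 mm outside (long side along its x axis), 98 x 60 mm inside; for the flag bundle, neck at either end. Origin at the centre of its underside, on the cart top.
- dosing_cup_mid (a point): Open stainless steel dosing cup, about 54 mm across and 55 mm tall, standing loose among the bundles and trays; not to be moved. Point at its centre, half-way up.
- pin_box_mid (a point): Clear plastic box with closed lid and a few steel pins inside, 58 x 68 mm and 28 mm tall, standing loose among the bundles and trays; not to be moved. Point at its centre, half-way up.
Things that resemble listed ones, but are neither listed nor needed, are in the scene too. Leave any orange look-alike of the part that bears round_stack_mid alone. What is shaped like the part that bears button_stack_mid but purple is not meant.

How it is judged:
By the outcome, as a careful person would: the job done as asked, in the order asked, and still so for the second after the job is handed in, with the robot touching nothing.
It also fails if it takes over 102 s, if anything falls off the work surface, if the arm or the gripper's body presses on something with over 40 N, if the wrist force passes 120 N, or if a joint passes its speed limit or range.

## Robot

A 7-joint arm with a two-finger parallel gripper is mounted at the origin on the work surface. World frame = base frame: x ahead of the robot, y to its left, z up, the work surface at z = 0. Lengths are in m, angles in degrees, forces in N, time in s.
With the tool pointing down it reaches from about 0.425 to 0.975 m from the base axis. Payload 16.7 kg.
Tool frame: the origin (TCP) lies at the very end of the fingers, on their centre line; the grasp point (between the pads) lies r.grip_point_offset behind it (r.grip_point_offset is the distance from the TCP to the grasp point, in m); z points along the fingers, y is the line along which they close (so a half turn about z gives the same grasp; the last joint's range is limited). The gripper opens to 85 mm and grips with 20 to 120 N. Pads are 22 mm wide; open, the fingers measure 114 mm over their backs; the gripper's body (76 mm by 85 mm) begins 54 mm behind the grasp point. The pads swing forward as they close: fully open they stand 13 mm farther back than shut.
Start: joints at [66.778, 24.414, 4.234, 92.017, -1.954, 63.644, -3.845], TCP at [0.171, -0.653, 0.231] pointing down, gripper open.
Joint ranges: [-163.25, 163.25], [-28.42, 122.38], [-70.27, 78.77], [12.13, 141.07], [-58.53, 238.53], [9.26, 117.41], [-156.51, 156.51]. Speed limits (degrees/s): [108.29, 108.29, 136.94, 136.94, 172.46, 172.46, 172.46].

## Interface

Orientations are given as [roll, pitch, yaw] about the fixed x, y, z axes, in that order (R = Rz(yaw) Ry(pitch) Rx(roll)).
In Python, from station import r gives the robot as it stands. The module is installed in compiled form; this text tells all that it offers.
- The arm moves only by the tool carry_out, never from a script. Its argument "moves" is a list of rows, each a list of 6 numbers: the shift along the tool's x, y, z as a fraction of full scale, then the turn, a rotation vector about the tool's x, y, z as a fraction of full scale. A call has exactly 8 rows; each row shifts and turns the commanded pose from where the row before left it, along the tool's axes as they then stand; what a row does not reach is not made up. Full scale, the value 1, is 0.04 m for a shift and 90 degrees for a turn. A row lasts 1/10 s, in which the tool goes at most 50 mm and 8.59 degrees, less where a joint would pass 70% of its speed; a pose out of reach is approached as far as the arm can. A call with a number of a shift or a turn outside -1 to 1 is refused whole. A call with a gripper value outside its range is refused whole. "hand" is the closure, from 0 (fully open) to 1 (shut), set as the call begins (left out, the last holds). The fingers move at their own pace and stop on an object; the grip force is fixed at half the most. Time passes only in rows, so rows that do not move let the fingers close, or fill a call up. It gives the time, the measured TCP pose, the force, the opening and the grip force at its end, in the units of the state.
- r.sense(): the state, without advancing time (a new reading comes with each control period).
- r.capture(name): name is "scene" or "top"; returns the picture (480x640x3 uint8, red, green, blue); there is no depth.
- r.camera_info(name): a dict with "mtx" (3x3 intrinsics, pixels), "R" (3x3) and "t" (3): a world point X has camera coordinates R X + t. Camera axes: x right, y down, z forward; pixel columns grow to the right and rows downward; lengths in m; the calibration is good to about 2 mm. A picture is of the moment at which its call begins. camera_info takes no time and is no camera call.
- r.finish_job(): hands the job in; it is judged then, once.
Trained networks look in the newest picture that a camera, given by its name, has taken for a name from the list of things; names that differ only in an ending like _2 or _b are one class to them, and where a whole thing is asked for, a point or a joint stands for the part that bears it (a point fixed in the world has none). Each returns a list of dicts, best first, with "score" (0 to 1); they miss things now and then, are a little off and sometimes report something else, mostly with a low value. They report only what shows in the picture. A call takes as long as a camera call. They do not tell look-alikes from the thing itself.
- r.outline_of(query, camera): "pixels" (480x640 bool, what is visible of it) and "centre" ([column, row] in pixels, amid what is visible of it).
The state is a dict: "t": time; "q": joint angles; "dq": joint speeds; "joint_torque": joint torques, N m; "ee_pos": TCP position; "tcp_rot": TCP orientation; "ft_force": force on the tool from outside, world axes, zero at the start; "wrist_torque": the same for the moment, N m; "gripper_width": opening from 0.0 (shut) to 1.0 (fully open); "grasp_force": force on a finger pad.
Only numpy, scipy, OpenCV 4.12 (cv2) and the standard library are available. Lean on these libraries where they do the work, as an engineer would, in place of code of your own. Each camera call takes 0.05 s, during which the arm holds its last target. There are 200 camera calls.

## Working session

There is one attempt and no reset: what is moved stays moved. The work goes in short steps, Python scripts to look and compute and a tool call to move; the robot and the scene stay as the last step left them, time stands still between calls to the robot, and variables do not carry over. Pictures are saved under pics/ and viewed, at most 14 in all, crops included, and the job is handed in when it is done.

Besides the shell and the picture viewer there is one more tool, called after ">>>" by a JSON object that holds its "fn" and its "kwargs", one argument or row to a line. carry_out: Moves the arm, as the interface text tells. Its arguments: {"type":"object","properties":{"moves":{"type":"array"},"hand":{"type":"number"}},"required":["moves"]}

```bash
mkdir -p pics; python3 - <<'E'
from station import r
import cv2,numpy as np
for n in("scene","top"):
    im=r.capture(n); cv2.imwrite(f"pics/{n}0.png",im[...,::-1])
    c=r.camera_info(n); print(n,c["mtx"],c["R"],c["t"])
s=r.sense();print({k:np.round(v,3) for k,v in s.items()},r.grip_point_offset)
E
```

```text
scene [[586.69725714   0.         304.6573852 ]
 [  0.         586.69725714 236.33843958]
 [  0.           0.           1.        ]] [[-0.48159081  0.87635312 -0.00868885]
 [ 0.71076735  0.3847563  -0.58887381]
 [-0.51271832 -0.28977196 -0.80817828]] [ 0.21474894 -0.322064    1.36811157]
top [[502.53493636   0.         321.87396299]
 [  0.         502.53493636 229.44339634]
 [  0.           0.           1.        ]] [[ 0.02083688 -0.99860263  0.04856547]
 [-0.98105924 -0.02977951 -0.19140521]
 [ 0.192584   -0.04365731 -0.98030885]] [-0.00621488  0.48411915  0.84464479]
{'t': np.float64(0.1), 'q': array([66.779, 24.444,  4.232, 92.047, -1.953, 63.645, -3.843]), 'dq': array([-0.136, -0.072,  0.003, -0.155,  0.002, -0.035,  0.037]), 'joint_torque': array([ 1.0000e-02, -9.5153e+01,  3.7730e+00, -4.6440e+01,  2.0000e-02,
        7.0000e-03, -0.0000e+00]), 'ee_pos': array([ 0.171, -0.653,  0.231]), 'tcp_rot': array([-1.79936e+02,  5.00000e-03,  1.46550e+01]), 'ft_force': array([0.36 , 0.465, 0.891]), 'wrist_torque': array([ 0.029, -0.053,  0.033]), 'grasp_force': np.float64(0.0), 'gripper_width': np.float64(1.003)} 0.0187
```

View pics/top0.png

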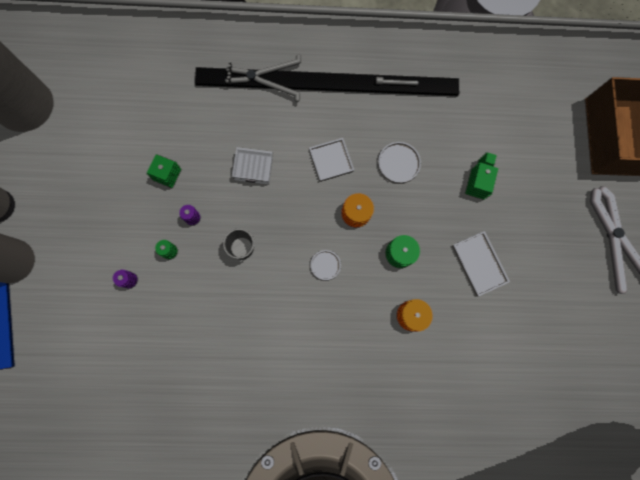

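View pics/scene0.png

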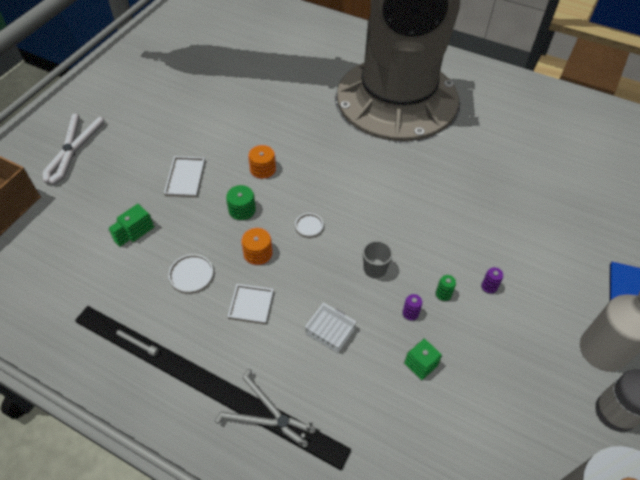

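Candidates in the top picture:
- **Button:** green at (166,249). The purple ones at (190,214) and (124,279) are not meant.
- **Large round:** green at (403,251). The orange ones at (357,210) and (415,316) are look-alikes.
- **Square and flag:** (163,171) and (483,177).
- **Trays:** small round (325,265), large round (399,162), square (331,159), oblong (480,263). The pin box is at (252,166) and the cup at (239,244).

Next I fit the poses in both views.

```bash
cat > h.py <<'E'
from station import r
import cv2,numpy as np
from scipy.optimize import minimize
CI={n:r.camera_info(n) for n in("scene","top")}
def circ(d): a=np.linspace(0,2*np.pi,24,False); return d/2*np.c_[np.cos(a),np.sin(a)]
def rect(x0,x1,w): return np.array([[x0,-w/2],[x1,-w/2],[x1,w/2],[x0,w/2]])
SH={"button_stack_mid":([circ(.03)],.046),"round_stack_mid":([circ(.056)],.046),"square_stack_mid":([rect(-.021,.021,.042)],.046),
"flag_stack_mid":([rect(-.039,.015,.04),rect(.015,.039,.022)],.046),"small_round_tray":([circ(.056)],.01),"large_round_tray":([circ(.082)],.01),
"square_tray":([rect(-.034,.034,.068)],.01),"oblong_tray":([rect(-.052,.052,.066)],.01),
"dosing_cup_mid":([circ(.054)],.055),"pin_box_mid":([rect(-.029,.029,.068)],.028)}
def proj(P,n):
    c=CI[n]; q=(P@c["R"].T+c["t"])@c["mtx"].T; return q[:,:2]/q[:,2:]
def ray(px,n,z):
    c=CI[n]; d=c["R"].T@np.linalg.solve(c["mtx"],[*px,1]); o=-c["R"].T@c["t"]; return (o+d*(z-o[2])/d[2])[:2]
def render(p,name,n,z0=0):
    parts,h=SH[name]; a=np.radians(p[2]); R=np.array([[np.cos(a),-np.sin(a)],[np.sin(a),np.cos(a)]])
    m=np.zeros((480,640),np.uint8)
    for s in parts:
        xy=s@R.T+p[:2]
        P=np.vstack([np.c_[xy,np.full(len(xy),z)] for z in(z0,z0+h)])
        cv2.fillConvexPoly(m,cv2.convexHull(np.round(proj(P,n)*16).astype(np.int32)),255,cv2.LINE_AA,4)
    return m/255.
def fit(name,masks,z0=0,yaws=(0,30,60,90,120,150,180,210,240,270,300,330)):
    best=None
    n0="top" if "top" in masks else "scene"
    ys,xs=np.nonzero(masks[n0]); xy=ray((xs.mean(),ys.mean()),n0,z0+SH[name][1]/2)
    B={n:cv2.GaussianBlur(m.astype(float),(0,0),1) for n,m in masks.items()}
    f=lambda v:sum(((cv2.GaussianBlur(render((v[0]/100,v[1]/100,v[2]*10),name,n,z0),(0,0),1)-B[n])**2).sum()/B[n].sum() for n in B)
    if all(len(s)==24 for s in SH[name][0]): yaws=(0,)
    for y in yaws:
        s0=np.array([xy[0]*100,xy[1]*100,y/10])
        o=minimize(f,s0,method="Nelder-Mead",options=dict(initial_simplex=np.vstack([s0,s0+[.5,0,0],s0+[0,.5,0],s0+[0,0,1.5]]),maxiter=120))
        if best is None or o.fun<best.fun: best=o
    return np.array([best.x[0]/100,best.x[1]/100,best.x[2]*10]),best.fun
def green(im):
    i=im.astype(int); return (i[...,1]>i[...,0]+25)&(i[...,1]>i[...,2]+20)
def find(name,ims):
    masks={}
    for n in ims:
        c=[]
        for d in r.outline_of(name,n):
            m=d["pixels"]
            if m.sum()<30: continue
            if "stack" in name and green(ims[n])[m].mean()<.5: continue
            c.append((d["score"],np.round(d["centre"]),m))
        if c:
            masks[n]=c[0][2]; print("  ",name,n,[(round(float(a),2),b.tolist()) for a,b,_ in c])
    return masks
E
python3 - <<'E'
from h import *
ims={n:r.capture(n) for n in("top","scene")}
for k in SH:
    m=find(k,ims)
    if m:
        p,e=fit(k,m); print(k,np.round(p,4),round(e,3), [np.round(fit(k,{n:m[n]},yaws=(p[2],))[0][:2],4).tolist() for n in m])
im=ims["top"][140:300,110:510][...,::-1]; cv2.imwrite("pics/crop.png",cv2.resize(im,None,fx=2,fy=2,interpolation=cv2.INTER_CUBIC))
E
```

```text
button_stack_mid top [(0.74, [166.0, 250.0])]
   button_stack_mid scene [(0.6, [446.0, 288.0])]
button_stack_mid [0.4457 0.2838 7.0008] 0.159 [[0.4447, 0.2833], [0.4469, 0.2842]]
   round_stack_mid top [(0.62, [402.0, 252.0])]
round_stack_mid [ 0.4523 -0.1409  6.3671] 0.038 [[0.4523, -0.1409]]
   square_stack_mid top [(0.85, [165.0, 171.0])]
   square_stack_mid scene [(0.56, [420.0, 362.0])]
square_stack_mid [  0.5907   0.2995 -22.1171] 0.274 [[0.5885, 0.2973], [0.5918, 0.3002]]
   flag_stack_mid top [(0.72, [481.0, 179.0])]
   flag_stack_mid scene [(0.72, [128.0, 227.0])]
flag_stack_mid [ 6.029000e-01 -2.957000e-01  3.427444e+02] 0.156 [[0.602, -0.2961], [0.6045, -0.2946]]
   small_round_tray top [(0.86, [327.0, 265.0])]
   small_round_tray scene [(0.74, [308.0, 222.0])]
small_round_tray [ 4.2580e-01 -2.3000e-03  8.4339e+00] 0.052 [[0.4252, -0.0025], [0.4268, -0.0018]]
   large_round_tray top [(0.75, [396.0, 163.0])]
   large_round_tray scene [(0.82, [188.0, 278.0])]
large_round_tray [ 0.6289 -0.14    2.948 ] 0.042 [[0.6284, -0.1403], [0.6292, -0.1396]]
   square_tray top [(0.56, [330.0, 158.0])]
   square_tray scene [(0.81, [249.0, 304.0])]
square_tray [ 6.298000e-01 -9.600000e-03  1.097792e+02] 0.029 [[0.6294, -0.0104], [0.6303, -0.009]]
   oblong_tray top [(0.95, [479.0, 268.0])]
   oblong_tray scene [(0.91, [184.0, 178.0])]
oblong_tray [ 0.4372 -0.291  25.2369] 0.024 [[0.437, -0.2915], [0.4377, -0.2903]]
   dosing_cup_mid top [(0.73, [239.0, 241.0]), (0.66, [250.0, 163.0])]
   dosing_cup_mid scene [(0.98, [375.0, 260.0])]
dosing_cup_mid [0.4547 0.1531 7.7478] 0.317 [[0.456, 0.1542], [0.4512, 0.1515]]
   pin_box_mid top [(0.6, [251.0, 164.0])]
   pin_box_mid scene [(0.82, [329.0, 328.0])]
pin_box_mid [6.083000e-01 1.385000e-01 1.744238e+02] 0.094 [[0.6087, 0.1384], [0.6076, 0.1387]]
```

View pics/crop.png

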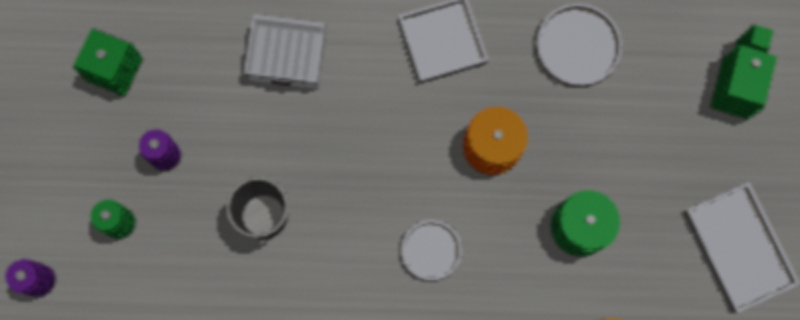

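The crop confirms the green button lies between two purple ones, and the green round one at crop (588,222) sits beside the orange. Next I refine the bundles with colour masks.

```bash
cat >> h.py <<'E'
def hue(im,lo,hi,near):
    v=cv2.cvtColor(np.ascontiguousarray(im),cv2.COLOR_RGB2HSV)
    m=((v[...,0]>=lo)&(v[...,0]<=hi)&(v[...,1]>110)&(v[...,2]>25)).astype(np.uint8)
    n,l,s,c=cv2.connectedComponentsWithStats(m)
    k=1+np.argmin(np.hypot(*(c[1:]-near).T)+1000*(s[1:,4]<40)); return l==k
def gfit(name,ims,approx,**k):
    z0=k.get("z0",0)
    ms={n:hue(ims[n],45,80,proj(np.array([[*approx[:2],z0+.023]]),n)[0]) for n in ims}
    p,e=fit(name,ms,**k); return p,e,[np.round(fit(name,{n:ms[n]},z0=z0,yaws=(p[2],))[0],4).tolist() for n in ms]
E
python3 - <<'E'
from h import *
ims={n:r.capture(n) for n in("top","scene")}
for k,a in {"button_stack_mid":(.4457,.2838),"round_stack_mid":(.4523,-.1409),"square_stack_mid":(.59,.2995),"flag_stack_mid":(.603,-.2957)}.items():
    p,e,q=gfit(k,ims,a); print(k,np.round(p,4),round(e,3),q)
for px in((190,214),(124,279)):
    m=hue(ims["top"],125,160,px); print("purple",np.round(fit("button_stack_mid",{"top":m})[0],3))
for px in((357,210),(415,316)):
    m=hue(ims["top"],5,25,px); print("orange",np.round(fit("round_stack_mid",{"top":m})[0],3))
E
```

```text
button_stack_mid [ 0.4447  0.2832 -3.7968] 0.441 [[0.4444, 0.2818, 8.0101], [0.4461, 0.2845, -1.9434]]
round_stack_mid [ 0.4527 -0.1409  4.9519] 0.217 [[0.4525, -0.1414, 6.7592], [0.4529, -0.14, 2.774]]
square_stack_mid [  0.5904   0.299  -18.8088] 0.353 [[0.5895, 0.2977, -28.7081], [0.5918, 0.3, -10.7858]]
flag_stack_mid [ 6.029000e-01 -2.966000e-01  3.399364e+02] 0.305 [[0.6032, -0.297, 340.1077], [0.6029, -0.2956, 342.4737]]
purple [0.509 0.245 4.807]
purple [0.39  0.35  9.748]
orange [ 0.527 -0.059 16.22 ]
orange [ 0.338 -0.161  6.752]
```

```bash
cat >> h.py <<'E'
from scipy.spatial.transform import Rotation as Ro
def plan(x,y,z,yaw,n):
    s=r.sense(); p=np.array(s["ee_pos"]); R0=Ro.from_euler("xyz",s["tcp_rot"],degrees=True)
    Rt=Ro.from_euler("xyz",[180,0,yaw],degrees=True); rv=(R0.inv()*Rt).as_rotvec()/n
    Rs=[(R0*Ro.from_rotvec(k*rv)).as_matrix() for k in range(n)]
    c=np.linalg.solve(sum(Rs),np.array([x,y,z])-p); row=np.r_[c/.04,np.degrees(rv)/90]
    pts=p+np.cumsum([M@c for M in Rs],0)
    print("t %.1f pos %s rot %s w %.2f"%(s["t"],np.round(p,4),np.round(s["tcp_rot"],1),s["gripper_width"]))
    print(n,"rows",np.round(row,4).tolist(),"deg/row %.1f"%np.degrees(np.linalg.norm(rv)),"min r %.3f max r %.3f"%(min(np.hypot(*pts.T[:2])),max(np.hypot(*pts.T[:2]))))
E
python3 -c "
from h import *
plan(.4448,.2832,.12,120,32)"
```

```text
t 1.3 pos [ 0.1708 -0.653   0.2313] rot [180.   -0.   14.7] w 1.00
32 rows [0.8724, -0.1227, 0.087, 0.0, -0.0, -0.0366] deg/row 3.3 min r 0.527 max r 0.671
```

>>> {"fn": "carry_out", "kwargs": {
  "moves": [
    [0.872,-0.123,0.087,0,0,-0.0366],
    [0.872,-0.123,0.087,0,0,-0.0366],
    [0.872,-0.123,0.087,0,0,-0.0366],
    [0.872,-0.123,0.087,0,0,-0.0366],
    [0.872,-0.123,0.087,0,0,-0.0366],
    [0.872,-0.123,0.087,0,0,-0.0366],
    [0.872,-0.123,0.087,0,0,-0.0366],
    [0.872,-0.123,0.087,0,0,-0.0366]
  ],
  "hand": 0
}}

```text
t: 2.1
ee_pos: [0.4029, -0.495, 0.2034]
tcp_rot: [180.0, -0.0, 41.1]
ft_force: [-0.4, 0.2, 0.3]
gripper_width: 1.004
grasp_force: 0.0
```

>>> {"fn": "carry_out", "kwargs": {
  "moves": [
    [0.872,-0.123,0.087,0,0,-0.0366],
    [0.872,-0.123,0.087,0,0,-0.0366],
    [0.872,-0.123,0.087,0,0,-0.0366],
    [0.872,-0.123,0.087,0,0,-0.0366],
    [0.872,-0.123,0.087,0,0,-0.0366],
    [0.872,-0.123,0.087,0,0,-0.0366],
    [0.872,-0.123,0.087,0,0,-0.0366],
    [0.872,-0.123,0.087,0,0,-0.0366]
  ]
}}

```text
t: 2.9
ee_pos: [0.5397, -0.2514, 0.1756]
tcp_rot: [180.0, -0.0, 67.5]
ft_force: [-0.2, -0.1, -0.9]
gripper_width: 1.005
grasp_force: 0.0
```

>>> {"fn": "carry_out", "kwargs": {
  "moves": [
    [0.872,-0.123,0.087,0,0,-0.0366],
    [0.872,-0.123,0.087,0,0,-0.0366],
    [0.872,-0.123,0.087,0,0,-0.0366],
    [0.872,-0.123,0.087,0,0,-0.0366],
    [0.872,-0.123,0.087,0,0,-0.0366],
    [0.872,-0.123,0.087,0,0,-0.0366],
    [0.872,-0.123,0.087,0,0,-0.0366],
    [0.872,-0.123,0.087,0,0,-0.0366]
  ]
}}

```text
t: 3.7
ee_pos: [0.5541, 0.0277, 0.1478]
tcp_rot: [180.0, -0.0, 93.8]
ft_force: [-0.4, 0.9, 0.2]
gripper_width: 1.002
grasp_force: 0.0
```

```bash
python3 -c "
from h import *
plan(.4448,.2832,.12,120,8)"
```

```text
t 3.7 pos [0.5541 0.0277 0.1478] rot [180.   -0.   93.8] w 1.00
8 rows [0.8676, -0.1201, 0.087, 0.0, 0.0, -0.0363] deg/row 3.3 min r 0.527 max r 0.551
```

>>> {"fn": "carry_out", "kwargs": {
  "moves": [
    [0.868,-0.12,0.087,0,0,-0.0363],
    [0.868,-0.12,0.087,0,0,-0.0363],
    [0.868,-0.12,0.087,0,0,-0.0363],
    [0.868,-0.12,0.087,0,0,-0.0363],
    [0.868,-0.12,0.087,0,0,-0.0363],
    [0.868,-0.12,0.087,0,0,-0.0363],
    [0.868,-0.12,0.087,0,0,-0.0363],
    [0.868,-0.12,0.087,0,0,-0.0363]
  ]
}}

```text
t: 4.5
ee_pos: [0.4449, 0.2834, 0.12]
tcp_rot: [180.0, -0.0, 120.0]
ft_force: [-0.7, 0.1, -1.1]
gripper_width: 0.999
grasp_force: 0.0
```

```bash
python3 -c "
from h import *
im=r.capture('top');plan(.4448,.2832,.016,120,8)
cv2.imwrite('pics/a.png',cv2.resize(im[150:320,80:300,::-1],None,fx=3,fy=3,interpolation=cv2.INTER_CUBIC))"
```

```text
t 4.5 pos [0.441  0.2884 0.1199] rot [180.   -0.2 120.5] w 1.00
8 rows [-0.0203, 0.0019, 0.3248, 0.0, -0.0002, 0.0007] deg/row 0.1 min r 0.527 max r 0.527
```

View pics/a.png

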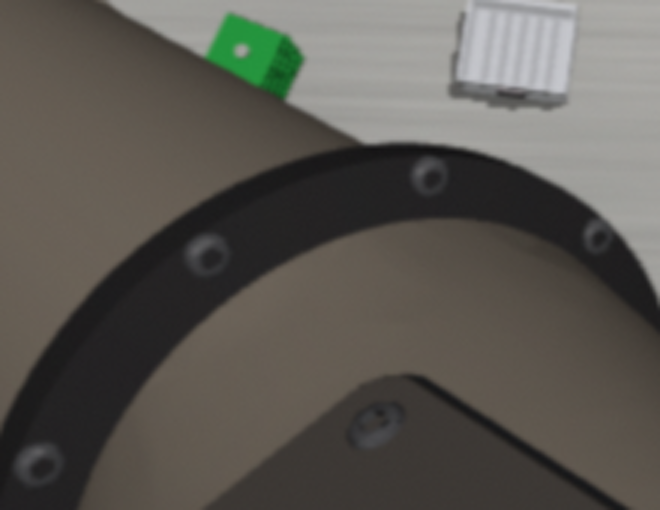

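The arm hides the button in this view. The 5 mm offset is only stopping overshoot, so I go straight down from the commanded pose.

>>> {"fn": "carry_out", "kwargs": {
  "moves": [
    [0,0,0.2,0,0,0],
    [0,0,0.4,0,0,0],
    [0,0,0.5,0,0,0],
    [0,0,0.5,0,0,0],
    [0,0,0.5,0,0,0],
    [0,0,0.3,0,0,0],
    [0,0,0.2,0,0,0],
    [0,0,0,0,0,0]
  ]
}}

```text
t: 5.35
ee_pos: [0.4452, 0.2816, 0.015]
tcp_rot: [-179.9, 0.0, 119.8]
ft_force: [0.7, 0.3, 0.3]
gripper_width: 1.004
grasp_force: 0.0
```

```bash
python3 -c "
from h import *
im=r.capture('scene');plan(.4448,.2832,.016,120,8)
cv2.imwrite('pics/b.png',cv2.resize(im[200:380,340:560,::-1],None,fx=3,fy=3,interpolation=cv2.INTER_CUBIC))"
```

```text
t 5.4 pos [0.4455 0.282  0.0158] rot [-180.    -0.   119.8] w 1.01
8 rows [0.0044, 0.0, -0.0007, -0.0, -0.0, -0.0002] deg/row 0.0 min r 0.527 max r 0.527
```

View pics/b.png

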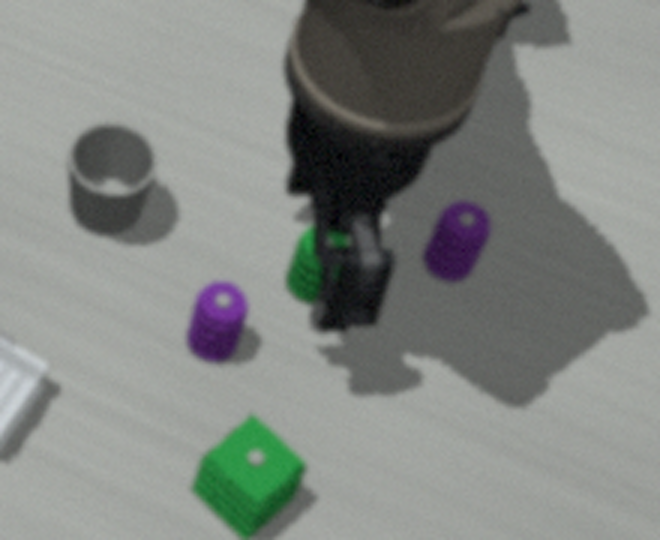

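```bash
python3 -c "
from h import *
f=lambda *P:print(np.round((proj(np.array([P]),'scene')[0]-[340,200])*3))
a=np.array([.4455,.282]);d=np.array([.866,.5]);e=np.array([-.5,.866])
f(*a,.046)
for s in(.0425,.057,-.057):
  for w in(-.011,.011): f(*(a+d*s+e*w),.015)
ims={n:r.capture(n) for n in('scene',)}
print(hue(ims['scene'],45,80,(446,288)).sum())
m=hue(ims['scene'],45,80,(446,288));ys,xs=np.nonzero(m);print((xs.min()-340)*3,(xs.max()-340)*3,(ys.min()-200)*3,(ys.max()-200)*3)
m=render((.4447,.2835,0),'button_stack_mid','scene');ys,xs=np.nonzero(m);print((xs.min()-340)*3,(xs.max()-340)*3,(ys.min()-200)*3,(ys.max()-200)*3)
"
```

```text
[320. 240.]
[303. 331.]
[341. 330.]
[307. 353.]
[345. 353.]
[277. 188.]
[313. 187.]
194
288 321 225 297
279 351 216 306
```

>>> {"fn": "carry_out", "kwargs": {
  "moves": [
    [0,0,0,0,0,0],
    [0,0,0,0,0,0],
    [0,0,0,0,0,0],
    [0,0,0,0,0,0],
    [0,0,0,0,0,0],
    [0,0,0,0,0,0],
    [0,0,0,0,0,0],
    [0,0,0,0,0,0]
  ],
  "hand": 1
}}

```text
t: 6.25
ee_pos: [0.4456, 0.2823, 0.0165]
tcp_rot: [180.0, 0.0, 119.8]
ft_force: [-1.5, -1.5, 9.7]
gripper_width: 0.335
grasp_force: 58.5
```

>>> {"fn": "carry_out", "kwargs": {
  "moves": [
    [0,0,-0.1,0,0,0],
    [0,0,-0.3,0,0,0],
    [0,0,-0.5,0,0,0],
    [0,0,-0.5,0,0,0],
    [0,0,-0.5,0,0,0],
    [0,0,-0.3,0,0,0],
    [0,0,-0.1,0,0,0],
    [0,0,0,0,0,0]
  ]
}}

```text
t: 7.05
ee_pos: [0.4456, 0.2821, 0.1084]
tcp_rot: [180.0, 0.0, 119.8]
ft_force: [-0.6, 0.2, -0.3]
gripper_width: 0.334
grasp_force: 59.2
```

```bash
python3 -c "
from h import *
im=r.capture('scene');plan(.4258,-.0021,.12,90,8)
cv2.imwrite('pics/c.png',cv2.resize(im[150:380,340:560,::-1],None,fx=2.6,fy=2.6,interpolation=cv2.INTER_CUBIC))"
```

```text
t 7.1 pos [0.4454 0.282  0.1077] rot [-180.     0.   119.8] w 0.33
8 rows [-0.8416, -0.3183, -0.0382, -0.0, 0.0, 0.0414] deg/row 3.7 min r 0.426 max r 0.514
```

View pics/c.png

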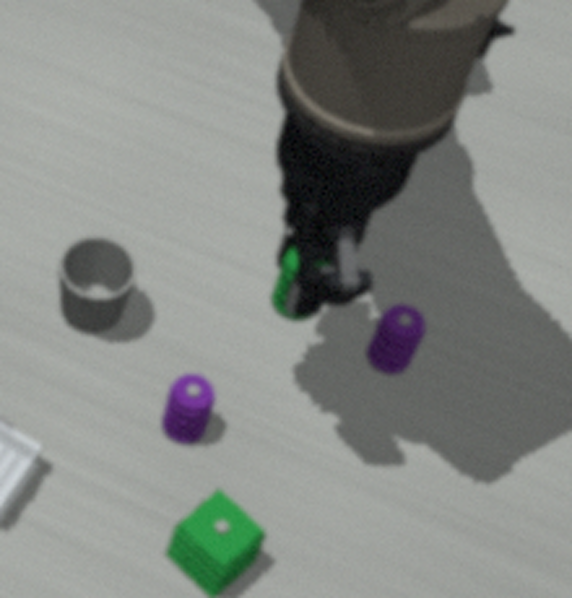

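```bash
python3 -c "
from h import *
im={'scene':r.capture('scene')}
p=np.array(r.sense()['ee_pos']);z0=p[2]-.016
v=cv2.cvtColor(im['scene'],cv2.COLOR_RGB2HSV)
g=((v[...,0]>45)&(v[...,0]<80)&(v[...,1]>100))
g[300:]=0; g[:,:430]=0;g[:,480:]=0
ys,xs=np.nonzero(g);print(len(xs),xs.min(),xs.max(),ys.min(),ys.max())
for s in(0,.004,.008,.012):
  e=np.array([.5,-.866])*s  # camera-left
  m=render((*(p[:2]+e),0),'button_stack_mid','scene',z0)>.5
  Y,X=np.nonzero(m);print(s,X.min(),X.max(),Y.min(),Y.max(),'outside',(g&~m).sum())
  print([(y,xs[ys==y].min(),X[Y==y].min()) for y in range(248,270,4) if (ys==y).any() and (Y==y).any()])
"
```

```text
179 445 476 137 271
0 443 467 242 273 outside 14
[(248, np.int64(448), np.int64(448)), (252, np.int64(448), np.int64(446)), (256, np.int64(448), np.int64(445)), (260, np.int64(446), np.int64(444)), (264, np.int64(445), np.int64(443)), (268, np.int64(447), np.int64(443))]
0.004 440 464 242 273 outside 17
[(248, np.int64(448), np.int64(445)), (252, np.int64(448), np.int64(444)), (256, np.int64(448), np.int64(443)), (260, np.int64(446), np.int64(441)), (264, np.int64(445), np.int64(440)), (268, np.int64(447), np.int64(441))]
0.008 438 462 242 273 outside 23
[(248, np.int64(448), np.int64(443)), (252, np.int64(448), np.int64(441)), (256, np.int64(448), np.int64(440)), (260, np.int64(446), np.int64(439)), (264, np.int64(445), np.int64(438)), (268, np.int64(447), np.int64(439))]
0.012 435 459 242 273 outside 31
[(248, np.int64(448), np.int64(440)), (252, np.int64(448), np.int64(439)), (256, np.int64(448), np.int64(438)), (260, np.int64(446), np.int64(437)), (264, np.int64(445), np.int64(435)), (268, np.int64(447), np.int64(436))]
```

>>> {"fn": "carry_out", "kwargs": {
  "moves": [
    [-0.842,-0.318,0,0,0,0.0414],
    [-0.842,-0.318,0,0,0,0.0414],
    [-0.842,-0.318,0,0,0,0.0414],
    [-0.842,-0.318,0,0,0,0.0414],
    [-0.842,-0.318,0,0,0,0.0414],
    [-0.842,-0.318,0,0,0,0.0414],
    [-0.842,-0.318,0,0,0,0.0414],
    [-0.842,-0.318,0,0,0,0.0414]
  ]
}}

```text
t: 7.95
ee_pos: [0.4253, -0.0033, 0.1073]
tcp_rot: [-179.9, -0.0, 89.9]
ft_force: [0.8, -0.5, 0.1]
gripper_width: 0.339
grasp_force: 59.1
```

>>> {"fn": "carry_out", "kwargs": {
  "moves": [
    [0,0,0,0,0,0],
    [0,0,0,0,0,0],
    [0,0,0.2,0,0,0],
    [0,0,0.3,0,0,0],
    [0,0,0.3,0,0,0],
    [0,0,0.2,0,0,0],
    [0,0,0,0,0,0],
    [0,0,0,0,0,0]
  ]
}}

```text
t: 8.75
ee_pos: [0.426, -0.0017, 0.0677]
tcp_rot: [-180.0, -0.0, 90.1]
ft_force: [0.3, 1.1, -0.2]
gripper_width: 0.335
grasp_force: 59.1
```

```bash
python3 -c "
from h import *
im=r.capture('scene');plan(.4258,-.0021,.0195,90,8)
cv2.imwrite('pics/d.png',cv2.resize(im[130:290,220:420,::-1],None,fx=3,fy=3,interpolation=cv2.INTER_CUBIC))"
```

```text
t 8.8 pos [ 0.4262 -0.0017  0.068 ] rot [-180.    -0.    90.1] w 0.33
8 rows [-0.0011, -0.0012, 0.1516, -0.0, -0.0, 0.0001] deg/row 0.0 min r 0.426 max r 0.426
```

View pics/d.png

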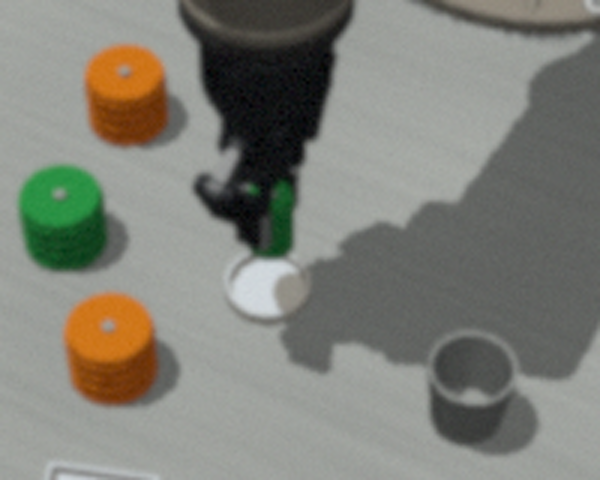

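The button hangs centred above its tray, so I lower it and release.

>>> {"fn": "carry_out", "kwargs": {
  "moves": [
    [0,0,0.2,0,0,0],
    [0,0,0.3,0,0,0],
    [0,0,0.3,0,0,0],
    [0,0,0.2,0,0,0],
    [0,0,0.15,0,0,0],
    [0,0,0.05,0,0,0],
    [0,0,0.0,0,0,0],
    [0,0,0,0,0,0]
  ]
}}

```text
t: 9.6
ee_pos: [0.4262, -0.0019, 0.02]
tcp_rot: [180.0, -0.0, 90.0]
ft_force: [0.4, 0.3, -0.0]
gripper_width: 0.331
grasp_force: 59.2
```

```bash
python3 -c "
from h import *
plan(.4258,-.0021,.0195,90,8);print(r.sense()['ft_force'])"
```

```text
t 9.6 pos [ 0.4262 -0.0019  0.02  ] rot [180.  -0.  90.] w 0.33
8 rows [-0.0007, -0.0013, 0.0015, 0.0, -0.0, 0.0001] deg/row 0.0 min r 0.426 max r 0.426
[ 0.36125337  0.30556765 -0.02560626]
```

>>> {"fn": "carry_out", "kwargs": {
  "moves": [
    [0,0,0.02,0,0,0],
    [0,0,0,0,0,0],
    [0,0,0,0,0,0],
    [0,0,0,0,0,0],
    [0,0,0,0,0,0],
    [0,0,0,0,0,0],
    [0,0,0,0,0,0],
    [0,0,0,0,0,0]
  ],
  "hand": 0
}}

```text
t: 10.4
ee_pos: [0.4261, -0.002, 0.0192]
tcp_rot: [180.0, -0.0, 90.0]
ft_force: [0.4, 0.3, 0.1]
gripper_width: 1.0
grasp_force: 0.0
```

>>> {"fn": "carry_out", "kwargs": {
  "moves": [
    [0,0,-0.2,0,0,0],
    [0,0,-0.4,0,0,0],
    [0,0,-0.5,0,0,0],
    [0,0,-0.5,0,0,0],
    [0,0,-0.4,0,0,0],
    [0,0,-0.2,0,0,0],
    [0,0,0,0,0,0],
    [0,0,0,0,0,0]
  ]
}}

```text
t: 11.2
ee_pos: [0.4259, -0.0021, 0.1069]
tcp_rot: [-180.0, 0.0, 90.0]
ft_force: [-0.3, -0.0, 0.2]
gripper_width: 1.0
grasp_force: 0.0
```

```bash
python3 -c "
from h import *
plan(.4527,-.1408,.108,75,6)
ims={'scene':r.capture('scene')}
print(gfit('button_stack_mid',ims,(.4258,-.002),z0=.003)[0])"
```

```text
t 11.2 pos [ 0.4259 -0.0021  0.1069] rot [-180.    0.   90.] w 1.00
6 rows [-0.564, 0.1741, -0.0046, -0.0, 0.0, 0.0278] deg/row 2.5 min r 0.434 max r 0.474
[ 4.26111853e-01 -5.52498065e-04  6.35789535e+00]
```

>>> {"fn": "carry_out", "kwargs": {
  "moves": [
    [-0.564,0.174,0,0,0,0.0278],
    [-0.564,0.174,0,0,0,0.0278],
    [-0.564,0.174,0,0,0,0.0278],
    [-0.564,0.174,0,0,0,0.0278],
    [-0.564,0.174,0,0,0,0.0278],
    [-0.564,0.174,0,0,0,0.0278],
    [0,0,0,0,0,0],
    [0,0,0,0,0,0]
  ]
}}

```text
t: 12.05
ee_pos: [0.4527, -0.1416, 0.107]
tcp_rot: [-180.0, -0.0, 74.9]
ft_force: [-0.4, 0.3, -0.7]
gripper_width: 1.0
grasp_force: 0.0
```

>>> {"fn": "carry_out", "kwargs": {
  "moves": [
    [0,0,0.2,0,0,0],
    [0,0,0.4,0,0,0],
    [0,0,0.5,0,0,0],
    [0,0,0.5,0,0,0],
    [0,0,0.4,0,0,0],
    [0,0,0.25,0,0,0],
    [0,0,0,0,0,0],
    [0,0,0,0,0,0]
  ]
}}

```text
t: 12.85
ee_pos: [0.4531, -0.1403, 0.0174]
tcp_rot: [-180.0, -0.0, 75.1]
ft_force: [0.3, -0.2, 0.6]
gripper_width: 0.999
grasp_force: 0.0
```

>>> {"fn": "carry_out", "kwargs": {
  "moves": [
    [0,0,0,0,0,0],
    [0,0,0,0,0,0],
    [0,0,0,0,0,0],
    [0,0,0,0,0,0],
    [0,0,0,0,0,0],
    [0,0,0,0,0,0],
    [0,0,0,0,0,0],
    [0,0,0,0,0,0]
  ],
  "hand": 1
}}

```text
t: 13.65
ee_pos: [0.4533, -0.1408, 0.0181]
tcp_rot: [179.9, 0.0, 75.0]
ft_force: [-3.5, 0.7, 15.6]
gripper_width: 0.635
grasp_force: 60.4
```

>>> {"fn": "carry_out", "kwargs": {
  "moves": [
    [0,0,-0.1,0,0,0],
    [0,0,-0.3,0,0,0],
    [0,0,-0.5,0,0,0],
    [0,0,-0.5,0,0,0],
    [0,0,-0.5,0,0,0],
    [0,0,-0.3,0,0,0],
    [0,0,-0.1,0,0,0],
    [0,0,0,0,0,0]
  ]
}}

```text
t: 14.45
ee_pos: [0.453, -0.1408, 0.1096]
tcp_rot: [179.9, 0.0, 75.0]
ft_force: [-0.5, -0.7, -0.9]
gripper_width: 0.638
grasp_force: 63.4
```

```bash
python3 -c "
from h import *
plan(.6289,-.14,.108,77,7)
p=np.array(r.sense()['ee_pos']);z0=p[2]-.017
ims={n:r.capture(n) for n in('scene','top')}
for n in ims:
  m=hue(ims[n],45,80,proj(np.array([[*p[:2],z0+.023]]),n)[0]); R=render((*p[:2],0),'round_stack_mid',n,z0)>.5
  for q in(m,R):
    Y,X=np.nonzero(q);print(n,len(X),X.min(),X.max(),Y.min(),Y.max())
"
```

```text
t 14.4 pos [ 0.453  -0.1408  0.1096] rot [179.9   0.   75. ] w 0.64
7 rows [0.1563, 0.6083, 0.0059, 0.0001, 0.0, -0.0032] deg/row 0.3 min r 0.499 max r 0.644
scene 774 225 250 153 188
scene 1126 218 252 150 190
top 342 396 412 228 258
top 1239 393 434 223 262
```

>>> {"fn": "carry_out", "kwargs": {
  "moves": [
    [0.156,0.608,0,0,0,0],
    [0.156,0.608,0,0,0,0],
    [0.156,0.608,0,0,0,0],
    [0.156,0.608,0,0,0,0],
    [0.156,0.608,0,0,0,0],
    [0.156,0.608,0,0,0,0],
    [0.156,0.608,0,0,0,0],
    [0,0,0,0,0,0]
  ]
}}

```text
t: 15.35
ee_pos: [0.6308, -0.1417, 0.1076]
tcp_rot: [-180.0, -0.1, 75.1]
ft_force: [0.1, 0.4, -1.6]
gripper_width: 0.637
grasp_force: 63.6
```

>>> {"fn": "carry_out", "kwargs": {
  "moves": [
    [0,0,0,0,0,0],
    [0,0,0.2,0,0,0],
    [0,0,0.4,0,0,0],
    [0,0,0.4,0,0,0],
    [0,0,0.4,0,0,0],
    [0,0,0.2,0,0,0],
    [0,0,0.1,0,0,0],
    [0,0,0,0,0,0]
  ]
}}

```text
t: 16.15
ee_pos: [0.6284, -0.1424, 0.0406]
tcp_rot: [-180.0, -0.0, 75.0]
ft_force: [0.0, 0.4, -0.9]
gripper_width: 0.638
grasp_force: 63.6
```

```bash
python3 -c "
from h import *
plan(.6289,-.14,.0215,75,8)"
```

```text
t 16.1 pos [ 0.6284 -0.1424  0.0406] rot [-180.   -0.   75.] w 0.64
8 rows [0.0076, -0.0005, 0.0595, -0.0001, -0.0, 0.0] deg/row 0.0 min r 0.644 max r 0.644
```

>>> {"fn": "carry_out", "kwargs": {
  "moves": [
    [0.06,0,0.1,0,0,0],
    [0,0,0.15,0,0,0],
    [0,0,0.1,0,0,0],
    [0,0,0.08,0,0,0],
    [0,0,0.04,0,0,0],
    [0,0,0.02,0,0,0],
    [0,0,0,0,0,0],
    [0,0,0,0,0,0]
  ]
}}

```text
t: 16.95
ee_pos: [0.6293, -0.1401, 0.0217]
tcp_rot: [180.0, -0.0, 75.0]
ft_force: [-0.0, 0.7, -1.0]
gripper_width: 0.637
grasp_force: 63.6
```

>>> {"fn": "carry_out", "kwargs": {
  "moves": [
    [0,0,0,0,0,0],
    [0,0,0,0,0,0],
    [0,0,0,0,0,0],
    [0,0,0,0,0,0],
    [0,0,0,0,0,0],
    [0,0,0,0,0,0],
    [0,0,0,0,0,0],
    [0,0,0,0,0,0]
  ],
  "hand": 0
}}

```text
t: 17.75
ee_pos: [0.6293, -0.1401, 0.0215]
tcp_rot: [-180.0, -0.0, 75.0]
ft_force: [-0.2, -1.1, 0.1]
gripper_width: 1.001
grasp_force: 0.0
```

>>> {"fn": "carry_out", "kwargs": {
  "moves": [
    [0,0,-0.2,0,0,0],
    [0,0,-0.4,0,0,0],
    [0,0,-0.5,0,0,0],
    [0,0,-0.5,0,0,0],
    [0,0,-0.4,0,0,0],
    [0,0,-0.2,0,0,0],
    [0,0,0,0,0,0],
    [0,0,0,0,0,0]
  ]
}}

```text
t: 18.55
ee_pos: [0.629, -0.1402, 0.1092]
tcp_rot: [-180.0, 0.0, 75.0]
ft_force: [0.2, 0.4, -0.2]
gripper_width: 1.002
grasp_force: 0.0
```

```bash
python3 - <<'E'
from h import *
ims={n:r.capture(n) for n in('scene','top')}
print(gfit('round_stack_mid',{'scene':ims['scene']},(.629,-.14),z0=.003)[0])
# square yaw from bright top face
out=[]
for n in ims:
    m=hue(ims[n],45,80,proj(np.array([[.59,.299,.023]]),n)[0]); Y,X=np.nonzero(m)
    V=cv2.cvtColor(ims[n],cv2.COLOR_RGB2HSV)[...,2]; t=cv2.threshold(V[m],0,255,cv2.THRESH_OTSU)[0]
    top=(m&(V>t)).astype(np.uint8); b=cv2.boxPoints(cv2.minAreaRect(np.argwhere(top)[:,::-1].astype(np.float32)))
    W=np.array([ray(p,n,.046) for p in b]); d=np.diff(W[[0,1,2,3,0]],axis=0)
    print(n,top.sum(),np.round(W.mean(0),4),np.round(np.degrees(np.arctan2(d[:,1],d[:,0]))%90,1),np.round(np.hypot(*d.T),4))
    im=ims[n].copy()
    for y,c in((-21,(255,0,0)),(-28,(255,255,0))):
        a=np.radians(y);R=np.array([[np.cos(a),-np.sin(a)],[np.sin(a),np.cos(a)]])
    u,v=int(X.mean()),int(Y.mean()); k=cv2.resize(im[v-30:v+30,u-40:u+40],None,fx=8,fy=8,interpolation=cv2.INTER_CUBIC)[:,:400*2]
    a=np.radians(-21);R=np.array([[np.cos(a),-np.sin(a)],[np.sin(a),np.cos(a)]])
    q=proj(np.c_[SH['square_stack_mid'][0][0]@R.T+[.5904,.299],np.full(4,.046)],n)
    cv2.polylines(k,[np.int32((q-[u-40,v-30]+.5)*8)],True,(255,0,0),1); out.append(cv2.resize(k,(400,300)))
cv2.imwrite("pics/e.png",np.hstack(out)[...,::-1])
E
```

```text
[ 0.62956877 -0.13940551  5.61675866]
scene 459 [0.5935 0.2993] [72.9 67.  72.  68.1] [0.0403 0.0371 0.0395 0.0364]
top 398 [0.589  0.2958] [69.2 64.7 68.7 64.8] [0.0391 0.04   0.039  0.0397]
```

View pics/e.png

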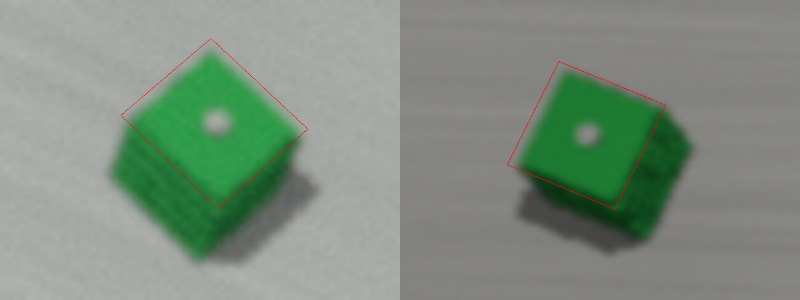

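The round bundle sits centred in its tray, and the square's yaw of −21° is confirmed. Next is the square.

```bash
python3 -c "
from h import *
plan(.591,.298,.108,69,14)"
```

```text
t 18.6 pos [ 0.6288 -0.1401  0.1087] rot [-179.9    0.    75. ] w 1.00
14 rows [0.7247, -0.3031, 0.0014, -0.0001, 0.0, 0.0048] deg/row 0.4 min r 0.609 max r 0.662
```

>>> {"fn": "carry_out", "kwargs": {
  "moves": [
    [0.724,-0.303,0,0,0,0.0048],
    [0.724,-0.303,0,0,0,0.0048],
    [0.724,-0.303,0,0,0,0.0048],
    [0.724,-0.303,0,0,0,0.0048],
    [0.724,-0.303,0,0,0,0.0048],
    [0.724,-0.303,0,0,0,0.0048],
    [0.724,-0.303,0,0,0,0.0048],
    [0.724,-0.303,0,0,0,0.0048]
  ]
}}

```text
t: 19.45
ee_pos: [0.6014, 0.1107, 0.1088]
tcp_rot: [-179.9, 0.0, 71.6]
ft_force: [-0.0, 0.1, -0.6]
gripper_width: 1.005
grasp_force: 0.0
```

>>> {"fn": "carry_out", "kwargs": {
  "moves": [
    [0.724,-0.303,0,0,0,0.0048],
    [0.724,-0.303,0,0,0,0.0048],
    [0.724,-0.303,0,0,0,0.0048],
    [0.724,-0.303,0,0,0,0.0048],
    [0.724,-0.303,0,0,0,0.0048],
    [0.724,-0.303,0,0,0,0.0048],
    [0,0,0,0,0,0],
    [0,0,0,0,0,0]
  ]
}}

```text
t: 20.25
ee_pos: [0.5908, 0.298, 0.1086]
tcp_rot: [-179.9, 0.1, 69.1]
ft_force: [0.9, -0.1, 1.0]
gripper_width: 0.998
grasp_force: 0.0
```

```bash
python3 -c "
from h import *
r.capture('top')
plan(.591,.298,.018,69,6)"
```

```text
t 20.3 pos [0.5913 0.2969 0.1087] rot [-1.8e+02  1.0e-01  6.9e+01] w 1.00
6 rows [0.0042, -0.0026, 0.378, -0.0001, 0.0001, -0.0] deg/row 0.0 min r 0.662 max r 0.662
```

Descend 2.27, close, lift.

>>> {"fn": "carry_out", "kwargs": {
  "moves": [
    [0,0,0.2,0,0,0],
    [0,0,0.4,0,0,0],
    [0,0,0.5,0,0,0],
    [0,0,0.5,0,0,0],
    [0,0,0.4,0,0,0],
    [0,0,0.27,0,0,0],
    [0,0,0,0,0,0],
    [0,0,0,0,0,0]
  ]
}}

```text
t: 21.1
ee_pos: [0.5917, 0.2976, 0.0189]
tcp_rot: [-180.0, -0.0, 69.0]
ft_force: [0.0, 0.3, 0.2]
gripper_width: 1.0
grasp_force: 0.0
```

>>> {"fn": "carry_out", "kwargs": {
  "moves": [
    [0,0,0,0,0,0],
    [0,0,0,0,0,0],
    [0,0,0,0,0,0],
    [0,0,0,0,0,0],
    [0,0,0,0,0,0],
    [0,0,0,0,0,0],
    [0,0,0,0,0,0],
    [0,0,0,0,0,0]
  ],
  "hand": 1
}}

```text
t: 21.9
ee_pos: [0.592, 0.2978, 0.0196]
tcp_rot: [180.0, -0.1, 69.0]
ft_force: [-1.2, -0.3, 7.2]
gripper_width: 0.479
grasp_force: 61.5
```

>>> {"fn": "carry_out", "kwargs": {
  "moves": [
    [0,0,-0.1,0,0,0],
    [0,0,-0.3,0,0,0],
    [0,0,-0.5,0,0,0],
    [0,0,-0.5,0,0,0],
    [0,0,-0.5,0,0,0],
    [0,0,-0.3,0,0,0],
    [0,0,-0.1,0,0,0],
    [0,0,0,0,0,0]
  ]
}}

```text
t: 22.7
ee_pos: [0.5917, 0.2975, 0.1112]
tcp_rot: [180.0, -0.0, 69.0]
ft_force: [-0.0, -0.6, -1.2]
gripper_width: 0.48
grasp_force: 60.7
```

```bash
python3 -c "
from h import *
plan(.6298,-.0098,.109,109.8,14)"
```

```text
t 22.7 pos [0.5917 0.2975 0.1112] rot [180.  -0.  69.] w 0.48
14 rows [-0.5576, 0.0897, 0.0039, 0.0, -0.0, -0.0324] deg/row 2.9 min r 0.598 max r 0.648
```

>>> {"fn": "carry_out", "kwargs": {
  "moves": [
    [-0.558,0.09,0,0,0,-0.0324],
    [-0.558,0.09,0,0,0,-0.0324],
    [-0.558,0.09,0,0,0,-0.0324],
    [-0.558,0.09,0,0,0,-0.0324],
    [-0.558,0.09,0,0,0,-0.0324],
    [-0.558,0.09,0,0,0,-0.0324],
    [-0.558,0.09,0,0,0,-0.0324],
    [-0.558,0.09,0,0,0,-0.0324]
  ]
}}

```text
t: 23.5
ee_pos: [0.5857, 0.1169, 0.1097]
tcp_rot: [-179.9, 0.0, 92.4]
ft_force: [0.5, 0.1, -0.8]
gripper_width: 0.481
grasp_force: 60.8
```

>>> {"fn": "carry_out", "kwargs": {
  "moves": [
    [-0.558,0.09,0,0,0,-0.0324],
    [-0.558,0.09,0,0,0,-0.0324],
    [-0.558,0.09,0,0,0,-0.0324],
    [-0.558,0.09,0,0,0,-0.0324],
    [-0.558,0.09,0,0,0,-0.0324],
    [-0.558,0.09,0,0,0,-0.0324],
    [0,0,0,0,0,0],
    [0,0,0,0,0,0]
  ]
}}

```text
t: 24.3
ee_pos: [0.6292, -0.0103, 0.1097]
tcp_rot: [-179.9, -0.1, 109.7]
ft_force: [-0.8, -0.1, -1.4]
gripper_width: 0.484
grasp_force: 60.8
```

>>> {"fn": "carry_out", "kwargs": {
  "moves": [
    [0,0,0,0,0,0],
    [0,0,0.2,0,0,0],
    [0,0,0.4,0,0,0],
    [0,0,0.4,0,0,0],
    [0,0,0.4,0,0,0],
    [0,0,0.2,0,0,0],
    [0,0,0.1,0,0,0],
    [0,0,0,0,0,0]
  ]
}}

```text
t: 25.1
ee_pos: [0.6296, -0.0099, 0.0422]
tcp_rot: [-180.0, -0.0, 109.8]
ft_force: [0.1, -0.4, -0.8]
gripper_width: 0.48
grasp_force: 60.7
```

```bash
python3 -c "
from h import *
p=r.sense()['ee_pos'];im=r.capture('scene')
print(gfit('square_stack_mid',{'scene':im},p[:2],z0=p[2]-.019,yaws=(19.8,))[0])
plan(.6298,-.0098,.0227,109.8,8)
cv2.imwrite('pics/f.png',cv2.resize(im[200:360,160:360,::-1],None,fx=3,fy=3,interpolation=cv2.INTER_CUBIC))"
```

```text
[6.21041326e-01 4.98243608e-03 3.95899897e+01]
t 25.1 pos [ 0.6299 -0.0099  0.0428] rot [180.   -0.  109.8] w 0.48
8 rows [0.0003, -0.0002, 0.0627, 0.0, -0.0, 0.0] deg/row 0.0 min r 0.630 max r 0.630
```

View pics/f.png

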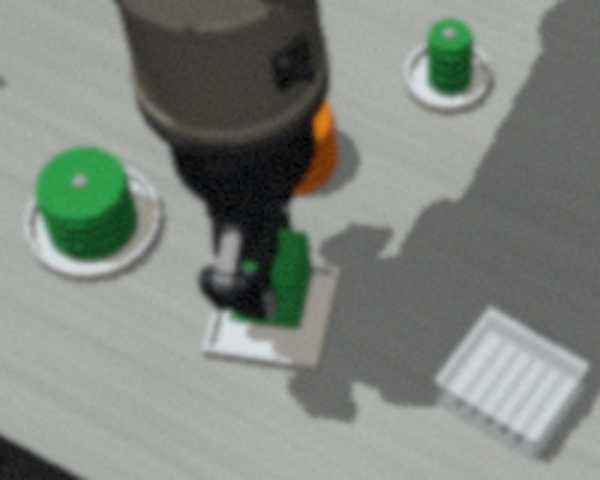

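The square is aligned over its tray, so I lower, release and lift.

>>> {"fn": "carry_out", "kwargs": {
  "moves": [
    [0,0,0.1,0,0,0],
    [0,0,0.15,0,0,0],
    [0,0,0.1,0,0,0],
    [0,0,0.08,0,0,0],
    [0,0,0.05,0,0,0],
    [0,0,0.02,0,0,0],
    [0,0,0,0,0,0],
    [0,0,0,0,0,0]
  ]
}}

```text
t: 25.95
ee_pos: [0.6299, -0.01, 0.0229]
tcp_rot: [180.0, 0.0, 109.8]
ft_force: [-0.2, 0.4, -1.4]
gripper_width: 0.481
grasp_force: 60.7
```

>>> {"fn": "carry_out", "kwargs": {
  "moves": [
    [0,0,0,0,0,0],
    [0,0,0,0,0,0],
    [0,0,0,0,0,0],
    [0,0,0,0,0,0],
    [0,0,0,0,0,0],
    [0,0,0,0,0,0],
    [0,0,0,0,0,0],
    [0,0,0,0,0,0]
  ],
  "hand": 0
}}

```text
t: 26.75
ee_pos: [0.6298, -0.0099, 0.0228]
tcp_rot: [180.0, -0.0, 109.8]
ft_force: [0.4, 0.3, -0.3]
gripper_width: 0.999
grasp_force: 0.0
```

>>> {"fn": "carry_out", "kwargs": {
  "moves": [
    [0,0,-0.2,0,0,0],
    [0,0,-0.4,0,0,0],
    [0,0,-0.5,0,0,0],
    [0,0,-0.5,0,0,0],
    [0,0,-0.4,0,0,0],
    [0,0,-0.2,0,0,0],
    [0,0,0,0,0,0],
    [0,0,0,0,0,0]
  ]
}}

```text
t: 27.55
ee_pos: [0.6295, -0.0101, 0.1104]
tcp_rot: [-180.0, -0.0, 109.8]
ft_force: [-0.5, -0.2, -0.0]
gripper_width: 1.001
grasp_force: 0.0
```

```bash
python3 - <<'E'
from h import *
ims={n:r.capture(n) for n in('scene','top')}
print(gfit('square_stack_mid',{'scene':ims['scene']},(.63,-.01),z0=.003,yaws=(20,))[0])
fl=(.603,-.2963,-18.5); out=[]
for n in ims:
    c=proj(np.array([[*fl[:2],.023]]),n)[0].astype(int); u,v=c
    k=cv2.resize(ims[n][v-30:v+30,u-40:u+40],None,fx=5,fy=5,interpolation=cv2.INTER_CUBIC)
    a=np.radians(fl[2]);R=np.array([[np.cos(a),-np.sin(a)],[np.sin(a),np.cos(a)]])
    for s in SH['flag_stack_mid'][0]:
        q=proj(np.c_[s@R.T+fl[:2],np.full(4,.046)],n); cv2.polylines(k,[np.int32((q-[u-40,v-30]+.5)*5)],True,(255,0,0),1)
    out.append(k)
    m=hue(ims[n],45,80,c); V=cv2.cvtColor(ims[n],cv2.COLOR_RGB2HSV)[...,2]
    print(n,m.sum())
cv2.imwrite("pics/g.png",np.hstack(out)[...,::-1])
for y in (71.5,):
  p=np.array([.603,-.2963])+.005*-np.array([np.cos(np.radians(-18.5)),np.sin(np.radians(-18.5))]); print(p)
  plan(*p,.108,71.5,10)
  plan(*p,.108,161.5,16)
E
```

```text
[ 6.29278796e-01 -7.99134601e-03  3.53354885e+01]
scene 1048
top 459
[ 0.59825838 -0.29471348]
t 27.6 pos [ 0.6293 -0.01    0.1099] rot [-179.9   -0.   109.8] w 1.00
10 rows [-0.7207, -0.1114, 0.0046, -0.0001, -0.0, 0.0426] deg/row 3.8 min r 0.636 max r 0.667
t 27.6 pos [ 0.6293 -0.01    0.1099] rot [-179.9   -0.   109.8] w 1.00
16 rows [-0.296, -0.3559, 0.003, -0.0, -0.0, -0.0359] deg/row 3.2 min r 0.598 max r 0.667
```

View pics/g.png

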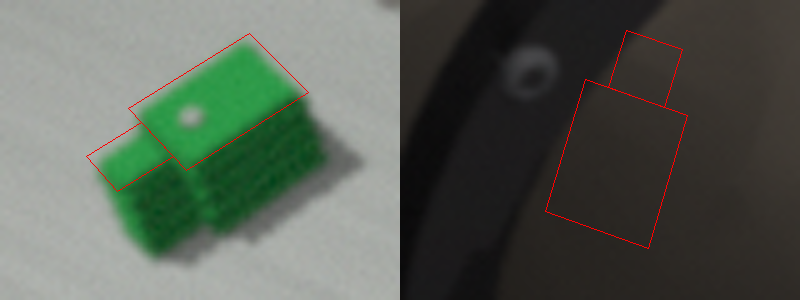

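```bash
python3 -c "
from h import *
plan(.5983,-.2947,.108,-18.5,22)"
```

```text
t 27.6 pos [ 0.6293 -0.01    0.1099] rot [-179.9   -0.   109.8] w 1.00
22 rows [-0.3306, 0.2334, 0.0019, -0.0, 0.0, 0.0648] deg/row 5.8 min r 0.643 max r 0.723
```

>>> {"fn": "carry_out", "kwargs": {
  "moves": [
    [-0.331,0.233,0,0,0,0.0648],
    [-0.331,0.233,0,0,0,0.0648],
    [-0.331,0.233,0,0,0,0.0648],
    [-0.331,0.233,0,0,0,0.0648],
    [-0.331,0.233,0,0,0,0.0648],
    [-0.331,0.233,0,0,0,0.0648],
    [-0.331,0.233,0,0,0,0.0648],
    [-0.331,0.233,0,0,0,0.0648]
  ]
}}

```text
t: 28.45
ee_pos: [0.7011, -0.1141, 0.1096]
tcp_rot: [-179.9, 0.0, 62.9]
ft_force: [0.9, 0.6, -0.1]
gripper_width: 1.001
grasp_force: 0.0
```

>>> {"fn": "carry_out", "kwargs": {
  "moves": [
    [-0.331,0.233,0,0,0,0.0648],
    [-0.331,0.233,0,0,0,0.0648],
    [-0.331,0.233,0,0,0,0.0648],
    [-0.331,0.233,0,0,0,0.0648],
    [-0.331,0.233,0,0,0,0.0648],
    [-0.331,0.233,0,0,0,0.0648],
    [-0.331,0.233,0,0,0,0.0648],
    [-0.331,0.233,0,0,0,0.0648]
  ]
}}

```text
t: 29.25
ee_pos: [0.6741, -0.2375, 0.1096]
tcp_rot: [-180.0, 0.1, 16.3]
ft_force: [0.6, -0.7, -0.5]
gripper_width: 0.995
grasp_force: 0.0
```

>>> {"fn": "carry_out", "kwargs": {
  "moves": [
    [-0.331,0.233,0,0,0,0.0648],
    [-0.331,0.233,0,0,0,0.0648],
    [-0.331,0.233,0,0,0,0.0648],
    [-0.331,0.233,0,0,0,0.0648],
    [-0.331,0.233,0,0,0,0.0648],
    [-0.331,0.233,0,0,0,0.0648],
    [0,0,0,0,0,0],
    [0,0,0,0,0,0]
  ]
}}

```text
t: 30.05
ee_pos: [0.5984, -0.2944, 0.1102]
tcp_rot: [180.0, 0.0, -18.4]
ft_force: [0.4, 0.8, 0.6]
gripper_width: 1.0
grasp_force: 0.0
```

```bash
python3 -c "
from h import *
r.capture('top');plan(.5983,-.2947,.018,-18.5,8)"
```

```text
t 30.1 pos [ 0.5988 -0.2941  0.1103] rot [-180.     0.   -18.4] w 1.00
8 rows [-0.0009, 0.0023, 0.2885, -0.0, 0.0, 0.0002] deg/row 0.0 min r 0.667 max r 0.667
```

>>> {"fn": "carry_out", "kwargs": {
  "moves": [
    [0,0,0.2,0,0,0],
    [0,0,0.4,0,0,0],
    [0,0,0.5,0,0,0],
    [0,0,0.5,0,0,0],
    [0,0,0.4,0,0,0],
    [0,0,0.3,0,0,0],
    [0,0,0,0,0,0],
    [0,0,0,0,0,0]
  ]
}}

```text
t: 30.9
ee_pos: [0.5985, -0.2947, 0.0188]
tcp_rot: [-180.0, 0.0, -18.5]
ft_force: [0.1, -0.4, 0.6]
gripper_width: 0.997
grasp_force: 0.0
```

>>> {"fn": "carry_out", "kwargs": {
  "moves": [
    [0,0,0,0,0,0],
    [0,0,0,0,0,0],
    [0,0,0,0,0,0],
    [0,0,0,0,0,0],
    [0,0,0,0,0,0],
    [0,0,0,0,0,0],
    [0,0,0,0,0,0],
    [0,0,0,0,0,0]
  ],
  "hand": 1
}}

```text
t: 31.7
ee_pos: [0.5989, -0.2949, 0.0198]
tcp_rot: [-180.0, -0.1, -18.5]
ft_force: [-2.1, 0.4, 8.5]
gripper_width: 0.461
grasp_force: 59.9
```

>>> {"fn": "carry_out", "kwargs": {
  "moves": [
    [0,0,-0.1,0,0,0],
    [0,0,-0.3,0,0,0],
    [0,0,-0.5,0,0,0],
    [0,0,-0.5,0,0,0],
    [0,0,-0.5,0,0,0],
    [0,0,-0.3,0,0,0],
    [0,0,-0.1,0,0,0],
    [0,0,0,0,0,0]
  ]
}}

```text
t: 32.5
ee_pos: [0.5985, -0.2947, 0.1112]
tcp_rot: [-180.0, -0.0, -18.5]
ft_force: [-0.5, 0.1, -1.1]
gripper_width: 0.462
grasp_force: 59.6
```

```bash
python3 -c "
from h import *
plan(.4327,-.2931,.109,25.2,12)"
```

```text
t 32.5 pos [ 0.5985 -0.2947  0.1112] rot [-180.    -0.   -18.5] w 0.46
12 rows [-0.3537, -0.0129, 0.0044, 0.0, -0.0, -0.0405] deg/row 3.6 min r 0.523 max r 0.653
```

>>> {"fn": "carry_out", "kwargs": {
  "moves": [
    [-0.354,-0.013,0,0,0,-0.0405],
    [-0.354,-0.013,0,0,0,-0.0405],
    [-0.354,-0.013,0,0,0,-0.0405],
    [-0.354,-0.013,0,0,0,-0.0405],
    [-0.354,-0.013,0,0,0,-0.0405],
    [-0.354,-0.013,0,0,0,-0.0405],
    [-0.354,-0.013,0,0,0,-0.0405],
    [-0.354,-0.013,0,0,0,-0.0405]
  ]
}}

```text
t: 33.3
ee_pos: [0.4862, -0.2789, 0.1097]
tcp_rot: [-179.9, 0.1, 10.8]
ft_force: [-0.6, -0.7, -1.6]
gripper_width: 0.461
grasp_force: 59.5
```

>>> {"fn": "carry_out", "kwargs": {
  "moves": [
    [-0.354,-0.013,0,0,0,-0.0405],
    [-0.354,-0.013,0,0,0,-0.0405],
    [-0.354,-0.013,0,0,0,-0.0405],
    [-0.354,-0.013,0,0,0,-0.0405],
    [0,0,0,0,0,0],
    [0,0,0,0,0,0],
    [0,0,0,0,0,0],
    [0,0,0,0,0,0]
  ]
}}

```text
t: 34.1
ee_pos: [0.433, -0.2927, 0.1106]
tcp_rot: [-180.0, -0.0, 25.2]
ft_force: [-0.4, -0.5, -1.1]
gripper_width: 0.459
grasp_force: 59.6
```

>>> {"fn": "carry_out", "kwargs": {
  "moves": [
    [0,0,0,0,0,0],
    [0,0,0.2,0,0,0],
    [0,0,0.4,0,0,0],
    [0,0,0.4,0,0,0],
    [0,0,0.4,0,0,0],
    [0,0,0.2,0,0,0],
    [0,0,0.1,0,0,0],
    [0,0,0,0,0,0]
  ]
}}

```text
t: 34.9
ee_pos: [0.4324, -0.293, 0.0424]
tcp_rot: [-180.0, 0.0, 25.2]
ft_force: [0.1, 0.7, -1.1]
gripper_width: 0.46
grasp_force: 59.6
```

```bash
python3 -c "
from h import *
im=r.capture('scene')
plan(.4327,-.2931,.0227,25.2,8)
cv2.imwrite('pics/i.png',cv2.resize(im[80:240,100:300,::-1],None,fx=3,fy=3,interpolation=cv2.INTER_CUBIC))"
```

```text
t 35.0 pos [ 0.4326 -0.2931  0.0429] rot [-180.    -0.    25.2] w 0.46
8 rows [0.0003, 0.0001, 0.0631, -0.0, -0.0, 0.0001] deg/row 0.0 min r 0.523 max r 0.523
```

View pics/i.png

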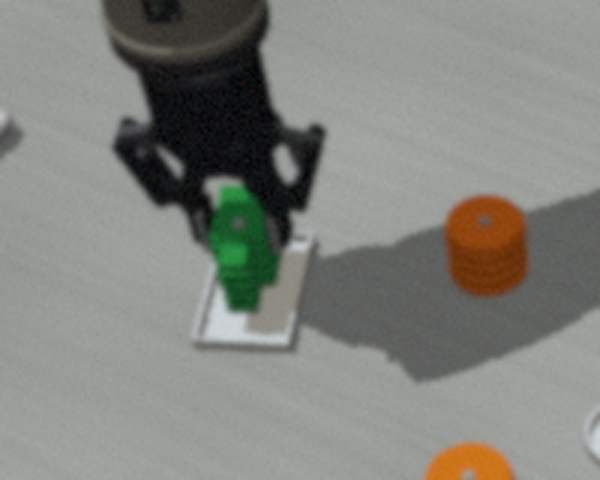

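The flag is aligned above the oblong tray, so I lower, release and lift, then move clear.

>>> {"fn": "carry_out", "kwargs": {
  "moves": [
    [0,0,0.1,0,0,0],
    [0,0,0.15,0,0,0],
    [0,0,0.1,0,0,0],
    [0,0,0.08,0,0,0],
    [0,0,0.05,0,0,0],
    [0,0,0.02,0,0,0],
    [0,0,0,0,0,0],
    [0,0,0,0,0,0]
  ]
}}

```text
t: 35.75
ee_pos: [0.4325, -0.2931, 0.0228]
tcp_rot: [180.0, -0.0, 25.2]
ft_force: [0.1, 0.1, -0.7]
gripper_width: 0.459
grasp_force: 59.9
```

>>> {"fn": "carry_out", "kwargs": {
  "moves": [
    [0,0,0,0,0,0],
    [0,0,0,0,0,0],
    [0,0,0,0,0,0],
    [0,0,0,0,0,0],
    [0,0,0,0,0,0],
    [0,0,0,0,0,0],
    [0,0,0,0,0,0],
    [0,0,0,0,0,0]
  ],
  "hand": 0
}}

```text
t: 36.55
ee_pos: [0.4325, -0.2931, 0.0228]
tcp_rot: [-180.0, -0.0, 25.2]
ft_force: [0.0, 0.1, -0.1]
gripper_width: 1.002
grasp_force: 0.0
```

>>> {"fn": "carry_out", "kwargs": {
  "moves": [
    [0,0,-0.2,0,0,0],
    [0,0,-0.4,0,0,0],
    [0,0,-0.5,0,0,0],
    [0,0,-0.7,0,0,0],
    [0,0,-0.7,0,0,0],
    [0,0,-0.7,0,0,0],
    [0,0,-0.5,0,0,0],
    [0,0,-0.2,0,0,0]
  ]
}}

```text
t: 37.35
ee_pos: [0.4331, -0.2935, 0.1813]
tcp_rot: [179.9, -0.1, 25.2]
ft_force: [0.5, -0.6, -0.5]
gripper_width: 0.999
grasp_force: 0.0
```

```bash
python3 -c "
from h import *
plan(.171,-.653,.2,15,10)"
```

```text
t 37.4 pos [ 0.4331 -0.2935  0.1813] rot [ 1.799e+02 -1.000e-01  2.520e+01] w 1.00
10 rows [-0.9312, 0.6112, -0.0469, 0.0001, -0.0001, 0.0114] deg/row 1.0 min r 0.527 max r 0.675
```

>>> {"fn": "carry_out", "kwargs": {
  "moves": [
    [-0.6,0.4,-0.05,0,0,0],
    [-0.9,0.6,-0.05,0,0,0],
    [-0.9,0.6,-0.05,0,0,0],
    [-0.9,0.6,-0.05,0,0,0],
    [-0.9,0.6,-0.05,0,0,0],
    [-0.9,0.6,0,0,0,0],
    [-0.9,0.6,0,0,0,0],
    [-0.5,0.3,0,0,0,0]
  ]
}}

```text
t: 38.15
ee_pos: [0.2676, -0.5621, 0.1882]
tcp_rot: [-180.0, 0.1, 25.1]
ft_force: [0.3, 0.2, -0.2]
gripper_width: 1.001
grasp_force: 0.0
```

```bash
python3 - <<'E'
from h import *
ims={n:r.capture(n) for n in('scene','top')}
for k,a in {"button_stack_mid":(.4258,-.002),"round_stack_mid":(.629,-.14),"square_stack_mid":(.63,-.01),"flag_stack_mid":(.4372,-.291)}.items():
    p,e,q=gfit(k,ims,a,z0=.003); print(k,np.round(p,4),round(e,3))
a=cv2.resize(ims['scene'][130:330,150:400],(400,320),interpolation=cv2.INTER_CUBIC)
b=cv2.resize(ims['top'][130:310,300:525],(400,320),interpolation=cv2.INTER_CUBIC)
cv2.imwrite("pics/z.png",np.hstack([a,b])[...,::-1])
E
```

```text
button_stack_mid [ 4.2580e-01 -1.3000e-03  2.5074e+00] 0.578
round_stack_mid [ 0.6286 -0.141   9.2963] 0.261
square_stack_mid [ 6.28500e-01 -9.20000e-03  3.04233e+01] 0.428
flag_stack_mid [ 4.362000e-01 -2.912000e-01  3.929774e+02] 0.401
```

View pics/z.png

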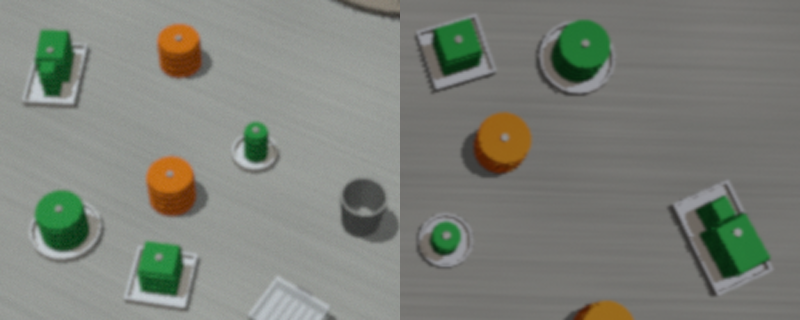

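All four bundles stand upright, about centred in their own trays. The orange bundles, cup and box do not appear to have moved.

```bash
python3 -c "
from station import r
print(r.finish_job())"
```

```text
the job is handed in; nothing more can be done
None
```

All four green bundles are released upright in their matching trays, each within about 2 mm of the centre, and the job was handed in at about 38 s; the cup and pin box were not touched.

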